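# Shut the kit drawer and hold the ball carrier at the reader

## Task

The open kit drawer is in the way over the black reader pad: first push it fully home until it snaps in at its detent. Then pick up the yellow carrier by its grip fin, bring it over the middle of the pad without ever tipping the loose red ball out of its pocket, and finish while holding the carrier there, level and still, about 5 cm above the pad and touching nothing but the gripper. Leave the capacitor, solder spool and multimeter where they are.

Things in the scene. Friction and masses are not known exactly. Their poses are not given: they have to be found in the camera images.
- chest: low blue parts chest, fixed to the bench, 220 mm deep, 200 mm wide, 110 mm high, with one white-fronted drawer. Origin: centre of its underside. Its own -x is its front: the drawer front lies at x = -110 mm when shut and the drawer slides out along -x. In the room the front faces roughly to the robot's right (-y).
- chest_drawer0 (a joint): drawer opening in m along the chest's own -x: 0 shut, starts 0.08 to 0.13 open (end 0.15). Slides with about 1 N of friction, lightly damped, and stays where it is left, save near home: a spring detent resists with 5 to 7 N from about 13 to 7 mm open (and may push back out to 15 mm); past about 5 mm it snaps the drawer shut against a firm stop and keeps it there.
- chest_drawer0_handle (a point): middle of the drawer's dark bar handle: a horizontal bar 11 mm thick and 100 mm long, parallel to the chest's y, 35 mm out from the drawer front; it moves with the drawer, 72 mm above the bench. A closed gripper pointing down can push on it (or on the drawer front, which reaches from 20 to 97 mm above the bench) along the chest's +x.
- reader_top (a point): centre of the top face of the reader pad: a black plate 90 x 90 x 10 mm with a green square frame, fixed to the bench in front of the chest (about 135 mm from the shut drawer front), so that the open drawer juts over it; the top is 10 mm above the bench. z up.
- carrier: yellow ball carrier, loose, 160 g give or take: a flat plate 130 mm (x) x 74 mm (y) x 6 mm. Black upright grip fin at its middle, 40 mm long in x, 12 mm thick in y, its top 52 mm above the underside. At x = +43 and -43 mm a round pocket with a rim 4 mm high (inner radius 15 mm); the red ball lies loose in the +x one, the other is empty. Origin: centre of the underside; z up.
- carrier_grip (a point): point in the carrier's grip fin, 35 mm above the carrier's underside and 17 mm below the fin's top: good place for the TCP, with the fingers closing along the carrier's y.
- carrier_pocket (a point): where the ball's centre is when it lies centred in its pocket: 43 mm along the carrier's x and 23 mm above the carrier's underside.
- ball_center (a point): centre of the red ball, 34 mm in diameter, about 28 g, lying loose in the carrier's pocket with about 4 mm of play each way. It rolls over the rim if the carrier tips by about 40 degrees.
- capacitor: bystander: red block capacitor 45 x 40 x 45 mm standing loose (with two 9 mm studs on top). Origin: centre of its underside.
- spool: bystander: solder spool 52 mm in diameter, 42 mm high, standing loose. Origin: centre of its underside.
- meter: bystander: yellow multimeter 78 x 150 x 35 mm lying loose (its dial stands 42 mm above the bench). Origin: centre of its underside.
Not all that is in view belongs to the job. Of the things like the part that bears reader_top, leave any that is brown or pink; of the rest the larger one is meant.

How it is judged (in metres and radians):
On the way, in this order (a step that is already met when the one before it is completed fails the run):
1. the drawer is pushed home, seated at its detent, with the carrier still standing on the bench (value of joint chest_drawer0 below 0.003 m and velocity of joint chest_drawer0 between -0.02 and 0.02 m/s and height (world z) of carrier below 0.01 m), for 0.3 s.
2. the carrier is lifted clear of the bench in the gripper, ball in its pocket (height (world z) of carrier above 0.025 m and contact force between the fingers and carrier above 1 N and distance between ball_center and carrier_pocket below 0.012 m), for 0.2 s.
At the end, for the whole second after the job is handed in: Drawer within 3 mm of shut; carrier gripped (over 1 N), its middle within 30 mm sideways of the pad centre, underside 25 to 80 mm above the pad, tilt under 0.12 rad, slower than 30 mm/s and 0.2 rad/s, not touching the chest; ball centre within 12 mm of its pocket point, under 0.1 m/s (value of joint chest_drawer0 below 0.003 m and contact force between the fingers and carrier above 1 N and horizontal distance between carrier and reader_top below 0.03 m and z of carrier in the frame of reader_top between 0.025 and 0.08 m and angle between carrier's own z axis and vertical below 0.12 rad and linear speed of carrier below 0.03 m/s and angular speed of carrier below 0.2 rad/s and distance between ball_center and carrier_pocket below 0.012 m and linear speed of ball below 0.1 m/s and contact force between carrier and chest below 0.2 N); the arm keeps its last pose, push and grip.
It fails at once if the ball leaves its pocket (distance between ball_center and carrier_pocket above 0.014 m).
It fails at once if the carrier is tipped more than 30 degrees (angle between carrier's own z axis and vertical above 0.52 rad).
It fails at once if the capacitor is pushed out of its place (more than 20 mm) or knocked over (distance of capacitor from where it was at the start of the episode above 0.02 m or angle between capacitor's own z axis and vertical above 0.4 rad).
It fails at once if the spool is pushed out of its place (more than 20 mm) or knocked over (distance of spool from where it was at the start of the episode above 0.02 m or angle between spool's own z axis and vertical above 0.4 rad).
It fails at once if the meter is pushed out of its place (more than 20 mm) or knocked over (distance of meter from where it was at the start of the episode above 0.02 m or angle between meter's own z axis and vertical above 0.4 rad).
It also fails if it takes over 64 s, if anything falls off the work surface, if the arm or the gripper's body presses on something with over 40 N, if the wrist force passes 120 N, or if a joint passes its speed limit or range.

## Robot

A 7-joint arm with a two-finger parallel gripper is mounted at the origin on the work surface. World frame = base frame: x ahead of the robot, y to its left, z up, the work surface at z = 0. Lengths are in mm, angles in rad, forces in N, time in s.
With the tool pointing down it reaches from about 400 to 875 mm from the base axis. Payload 4.4 kg.
Tool frame: the origin (TCP) lies between the finger pads, 19 mm behind the fingertips; this is the grasp point; z points along the fingers, y is the line along which they close (so a half turn about z gives the same grasp; the last joint's range is limited). The gripper opens to 85 mm and grips with 20 to 120 N. Pads are 22 mm wide; open, the fingers measure 114 mm over their backs; the gripper's body (76 mm by 85 mm) begins 54 mm behind the grasp point. The pads swing forward as they close: fully open they stand 13 mm farther back than shut.
Start: joints at [-1.313, 0.628, 0.038, 1.517, -0.027, 0.996, -0.02], TCP at [206.788, 616.244, 250.013] pointing down, gripper open.
Joint ranges: [-3.06, 3.06], [-0.37, 2.12], [-1.25, 1.32], [0.18, 2.47], [-1.1, 4.24], [0.23, 1.98], [-2.94, 2.94]. Speed limits (rad/s): [2.57, 2.57, 3.14, 3.14, 3.14, 3.14, 3.14].

## Interface

Orientations are given as [roll, pitch, yaw] about the fixed x, y, z axes, in that order (R = Rz(yaw) Ry(pitch) Rx(roll)).
In Python, from cell import read_state, get_image, finish_job gives the robot as it stands.
- The arm moves only by the tool send_rows, never from a script. Its argument "series" is a list of rows, each an object of numbers: "ax", "ay", "az": the turn, a rotation vector about the tool's x, y, z in rad; "dx", "dy", "dz": the shift along the tool's x, y, z in cm; "hand": the closure, from 0 (fully open) to 1 (shut). In form: [{"ax": .., "ay": .., "az": .., "dx": .., "dy": .., "dz": .., "hand": ..}, ...]. A call has 1 to 10 rows; each row is the pose to reach, as a shift and turn from the pose commanded when the call began, along the tool's axes at that moment; what a row does not reach only later rows make up. A row lasts 1/10 s, in which the tool goes at most 50 mm and 8.59 degrees, less where a joint would pass 70% of its speed; a pose out of reach is approached as far as the arm can. A call with a gripper value outside its range is refused whole. The fingers move at their own pace and stop on an object; the grip force is fixed at half the most. Time passes only in rows, so rows that repeat a pose let the fingers close. It gives the time, the measured TCP pose, the force, the opening and the grip force at its end, in the units of the state.
- read_state(): the state, without advancing time (a new reading comes with each control period).
- get_image(name): name is "scene" or "top"; returns a dict with "pixels" (480x640x3 uint8, red, green, blue), "mtx" (3x3 intrinsics, pixels), "k1" (the pictures are not rectified: a ray, as slopes to the right and down, at radius r is drawn at 1 + k1 r^2 times it, then the intrinsics apply), "R" (3x3) and "t" (3): a world point X has camera coordinates R X + t. Camera axes: x right, y down, z forward; pixel columns grow to the right and rows downward; lengths in mm; the calibration is good to about 2 mm. A picture is of the moment at which its call begins. There is no depth.
- finish_job(): hands the job in; it is judged then, once.
The state is a dict: "clock": time; "qpos": joint angles; "qd": joint speeds; "tau": joint torques, N m; "eef_pos": TCP position; "tool_rot": TCP orientation; "force": force on the tool from outside, world axes, zero at the start; "torque": the same for the moment, N m; "width": finger opening in mm; "gripper_force": force on a finger pad.
Only numpy, scipy, OpenCV 4.12 (cv2) and the standard library are available. Lean on these libraries where they do the work, as an engineer would, in place of code of your own. Each camera call takes 0.05 s, during which the arm holds its last target. There are 200 camera calls.

## Working session

There is one attempt and no reset: what is moved stays moved. The work goes in short steps, Python scripts to look and compute and a tool call to move; the robot and the scene stay as the last step left them, time stands still between calls to the robot, and variables do not carry over. Pictures are saved under pics/ and viewed, at most 10 in all, crops included, and the job is handed in when it is done.

Besides the shell and the picture viewer there is one more tool, called in YAML: its name, and indented under it one key for each argument. send_rows: Moves the arm, as the interface text tells. Its arguments: {"type":"object","properties":{"series":{"type":"array","items":{"type":"object","properties":{"ax":{"type":"number"},"ay":{"type":"number"},"az":{"type":"number"},"dx":{"type":"number"},"dy":{"type":"number"},"dz":{"type":"number"},"hand":{"type":"number"}}}}},"required":["series"]}

```bash
mkdir -p pics; cat > h.py <<'E'
import numpy as np,cv2
from cell import read_state,get_image,finish_job
def save(n,p):cv2.imwrite(p,cv2.cvtColor(n,cv2.COLOR_RGB2BGR))
def ray(im,uv):
    K=im['mtx'];d=np.linalg.inv(K)@[uv[0],uv[1],1];xd=d[:2];x=xd.copy()
    for _ in range(20):x=xd/(1+im['k1']*(x@x))
    R=np.array(im['R']);return -R.T@im['t'],R.T@np.array([x[0],x[1],1])
def onz(im,uv,z):
    o,d=ray(im,uv);return o+d*(z-o[2])/d[2]
E
python3 - <<'E'
from h import *
for n in('scene','top'):
    i=get_image(n);save(i['pixels'],f'pics/{n}0.png');np.save(n+'0.npy',i,allow_pickle=True);print(n,-np.array(i['R']).T@i['t'],i['k1'],i['mtx'])
s=read_state();print(s)
E
```

```text
scene [1043.96888048 -794.00276091  704.98773222] 0.014548753526361202 [[511.18851077   0.         332.09636251]
 [  0.         511.18851077 245.22508005]
 [  0.           0.           1.        ]]
top [ 369.20324241  -39.34929156 1188.07377738] -0.10280978612384131 [[446.50423518   0.         320.13080025]
 [  0.         446.50423518 239.20684897]
 [  0.           0.           1.        ]]
{'clock': 0.1, 'qpos': array([-1.31280694,  0.62922821,  0.03844777,  1.51826222, -0.02699912,
        0.99631371, -0.01996736]), 'qd': array([ 1.46805944e-03, -3.06323891e-03, -6.55157600e-06, -3.17378950e-03,
        6.74170314e-04, -1.57822996e-03, -4.76861410e-04]), 'tau': array([ 2.83149202e-03, -5.64522493e+01,  1.23014756e+00, -1.93970096e+01,
        1.12347800e-02,  5.46732990e-03, -1.36539654e-05]), 'eef_pos': array([206.60939381, 615.73287446, 249.19940634]), 'tool_rot': array([-3.13989923e+00,  1.81318163e-05,  2.81783410e+00]), 'force': array([-0.10642337,  1.08964359,  0.14662353]), 'torque': array([ 0.04524428, -0.00443606,  0.00301921]), 'gripper_force': 0.0, 'width': 85.23659886125249}
```

View pics/scene0.png

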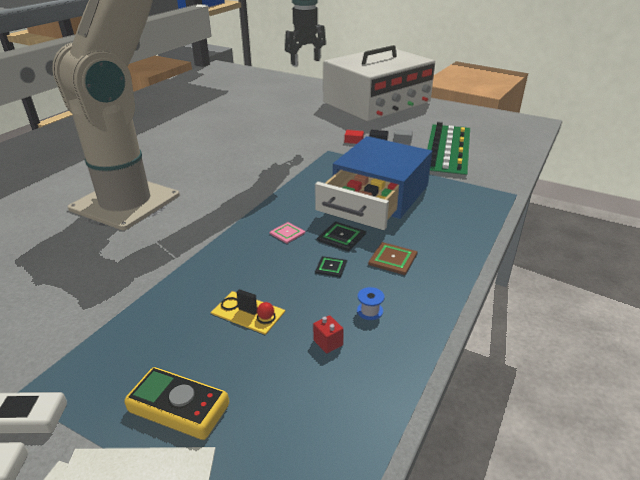

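View pics/top0.png

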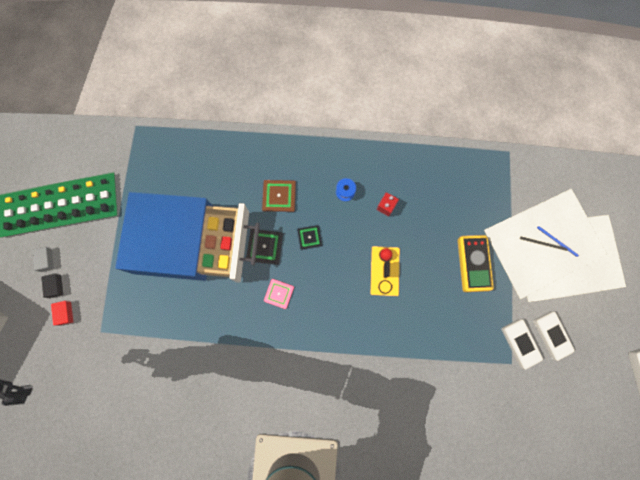

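Candidates for the pad:
- large black: top (265,246), scene (341,235), half under the drawer
- small black: top (309,237)
- brown: top (279,195)
- pink: top (279,293)

The large black one is meant. The yellow multimeter at (476,263) could be mistaken for the carrier at (385,271). The red capacitor at (388,203) could be mistaken for the ball at (386,255).

```bash
cat > m.py <<'E'
from h import *
def blobs(im,lo,hi,roi,amin=8):
    x0,y0,x1,y1=roi;h=cv2.cvtColor(im['pixels'],cv2.COLOR_RGB2HSV)
    m=np.zeros(h.shape[:2],np.uint8);m[y0:y1,x0:x1]=cv2.inRange(h,lo,hi)[y0:y1,x0:x1]
    c,_=cv2.findContours(m,cv2.RETR_EXTERNAL,cv2.CHAIN_APPROX_NONE)
    return m,sorted([k for k in c if cv2.contourArea(k)>=amin],key=cv2.contourArea)[::-1]
E
python3 - <<'E'
from m import *
np.set_printoptions(precision=1,suppress=True)
T=np.load('top0.npy',allow_pickle=True).item();S=np.load('scene0.npy',allow_pickle=True).item()
def w(im,c,z):return np.array([onz(im,p,z)[:2] for p in c])
# carrier plate
m,c=blobs(T,(20,120,120),(35,255,255),(360,235,410,305));P=np.vstack([k[:,0] for k in c])
r=cv2.minAreaRect(w(T,P,6).astype(np.float32));print('carrier',r)
m,c=blobs(T,(0,120,80),(10,255,255),(370,240,400,265));M=cv2.minEnclosingCircle(c[0]);print('ball top',M,onz(T,M[0],23))
m,c=blobs(S,(0,120,80),(10,255,255),(250,295,280,325));M=cv2.minEnclosingCircle(c[0]);print('ball scene',M,onz(S,M[0],23))
m,c=blobs(S,(20,120,120),(35,255,255),(200,285,295,340));P=np.vstack([k[:,0] for k in c]);print('carrier S',cv2.minAreaRect(w(S,P,6).astype(np.float32)))
# green frame of pad
for im,roi in((T,(248,225,290,270)),(S,(315,218,372,252))):
    m,c=blobs(im,(45,100,60),(80,255,255),roi,1);P=np.vstack([k[:,0] for k in c]);print('frame',cv2.minAreaRect(w(im,P,10).astype(np.float32)))
# white centre dots
for im,roi in((T,(258,240,271,252)),(S,(334,229,349,241))):
    m,_=blobs(im,(0,0,110),(179,90,255),roi);ys,xs=np.nonzero(m)
    if len(xs):print('dot',xs.mean(),ys.mean(),len(xs),onz(im,(xs.mean(),ys.mean()),10))
# chest blue top
m,c=blobs(T,(105,150,60),(125,255,255),(100,180,225,285));print('chest',cv2.minAreaRect(w(T,c[0][:,0],110).astype(np.float32)))
# white drawer front in top
m,c=blobs(T,(0,0,170),(40,60,255),(230,195,255,285));r=cv2.minAreaRect(c[0]);print('front px',r,w(T,cv2.boxPoints(r),97))
for n,p in(('handleT',(255,245)),):print(n,onz(T,p,77))
for p in((388,203),):print('cap',onz(T,p,45))
print('spool',onz(T,(346,188),42),'meter',onz(T,(476,263),38))
a=cv2.resize(T['pixels'][190:310,190:310],(400,400),interpolation=2);b=cv2.resize(T['pixels'][190:310,330:450],(400,400),interpolation=2)
save(np.hstack([a,b]),'pics/crop0.png')
E
```

```text
carrier ((544.3519287109375, -199.03834533691406), (130.86610412597656, 74.87052917480469), 1.0353083610534668)
ball top ((385.8636474609375, 254.13636779785156), 6.240797996520996) [ 585.5 -197.9   23. ]
ball scene ((265.0, 310.5), 8.732224464416504) [ 583.5 -196.6   23. ]
carrier S ((542.6564331054688, -200.4855499267578), (130.92044067382812, 76.07329559326172), 1.4310998916625977)
frame ((585.61279296875, 120.89911651611328), (51.271507263183594, 69.07417297363281), 88.6286392211914)
frame ((582.8975830078125, 131.66326904296875), (69.69290924072266, 66.91065979003906), 87.2495346069336)
dot 264.0 246.0 9 [585.3 128.5  10. ]
dot 341.5 233.5 4 [583.1 132.8  10. ]
chest ((577.347900390625, 377.70159912109375), (204.2480010986328, 204.0575408935547), 89.47923278808594)
front px ((236.6307830810547, 240.95382690429688), (6.4498066902160645, 76.40540313720703), 7.125016689300537) [[481.6 195.1]
 [676.4 193.6]
 [675.5 177. ]
 [480.9 179. ]]
handleT [573.9 142.1  77. ]
cap [ 720.3 -194.4   45. ]
spool [754.4 -80.   42. ] meter [ 576.7 -435.8   38. ]
```

View pics/crop0.png

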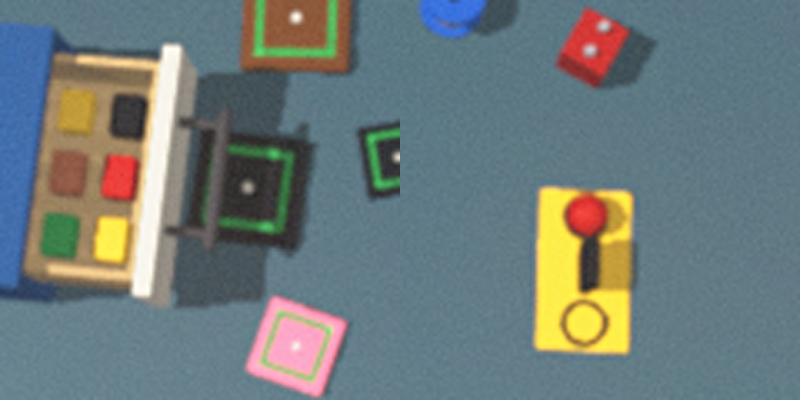

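The crop shows the large black pad with its white dot, under the bar handle, and the carrier with the ball at its +x end. Two views agree: pad ≈ (584,130), carrier ≈ (543.5,-199.5) with yaw ≈ 0, handle ≈ (578,141). I'll approach the drawer now with the gripper shut.

send_rows:
  series:
    - {"dx": -4, "dy": -3, "az": -0.05, "hand": 1}
    - {"dx": -8, "dy": -6, "az": -0.1, "hand": 1}
    - {"dx": -12, "dy": -9, "az": -0.15, "hand": 1}
    - {"dx": -16, "dy": -12, "az": -0.2, "hand": 1}
    - {"dx": -20, "dy": -15.5, "az": -0.25, "hand": 1}
    - {"dx": -24, "dy": -18.5, "az": -0.3, "hand": 1}
    - {"dx": -26.5, "dy": -20.5, "az": -0.324, "hand": 1}
    - {"dx": -26.5, "dy": -20.5, "az": -0.324, "hand": 1}

```text
invalid input at $.series[0]: expected keys ax, ay, az, dx, dy, dz, hand
```

send_rows:
  series:
    - {"ax": 0, "ay": 0, "dz": 0, "dx": -4, "dy": -3, "az": -0.05, "hand": 1}
    - {"ax": 0, "ay": 0, "dz": 0, "dx": -8, "dy": -6, "az": -0.1, "hand": 1}
    - {"ax": 0, "ay": 0, "dz": 0, "dx": -12, "dy": -9, "az": -0.15, "hand": 1}
    - {"ax": 0, "ay": 0, "dz": 0, "dx": -16, "dy": -12, "az": -0.2, "hand": 1}
    - {"ax": 0, "ay": 0, "dz": 0, "dx": -20, "dy": -15.5, "az": -0.25, "hand": 1}
    - {"ax": 0, "ay": 0, "dz": 0, "dx": -24, "dy": -18.5, "az": -0.3, "hand": 1}
    - {"ax": 0, "ay": 0, "dz": 0, "dx": -26.5, "dy": -20.5, "az": -0.324, "hand": 1}
    - {"ax": 0, "ay": 0, "dz": 0, "dx": -26.5, "dy": -20.5, "az": -0.324, "hand": 1}

```text
clock: 0.9
eef_pos: [396.3, 331.5, 249.8]
tool_rot: [-3.138, 0.001, 3.132]
force: [0.0, 0.1, 0.7]
width: 0.1
gripper_force: 0.0
```

send_rows:
  series:
    - {"ax": 0, "ay": 0, "az": 0, "dx": -2.5, "dy": -3.5, "dz": 0, "hand": 1}
    - {"ax": 0, "ay": 0, "az": 0, "dx": -5, "dy": -7, "dz": 0, "hand": 1}
    - {"ax": 0, "ay": 0, "az": 0, "dx": -7.5, "dy": -10.5, "dz": 0, "hand": 1}
    - {"ax": 0, "ay": 0, "az": 0, "dx": -10, "dy": -14, "dz": 0, "hand": 1}
    - {"ax": 0, "ay": 0, "az": 0, "dx": -12.5, "dy": -17.5, "dz": 0, "hand": 1}
    - {"ax": 0, "ay": 0, "az": 0, "dx": -15, "dy": -21, "dz": 0, "hand": 1}
    - {"ax": 0, "ay": 0, "az": 0, "dx": -17.5, "dy": -24.5, "dz": 0, "hand": 1}
    - {"ax": 0, "ay": 0, "az": 0, "dx": -18.3, "dy": -26, "dz": 0, "hand": 1}
    - {"ax": 0, "ay": 0, "az": 0, "dx": -18.3, "dy": -26, "dz": 0, "hand": 1}
    - {"ax": 0, "ay": 0, "az": 0, "dx": -18.3, "dy": -26, "dz": 0, "hand": 1}

```text
clock: 1.9
eef_pos: [575.0, 79.2, 249.6]
tool_rot: [3.14, -0.002, -3.14]
force: [0.3, 1.1, 0.8]
width: -0.0
gripper_force: 0.0
```

send_rows:
  series:
    - {"ax": 0, "ay": 0, "az": 0, "dx": 0, "dy": 0, "dz": 4, "hand": 1}
    - {"ax": 0, "ay": 0, "az": 0, "dx": 0, "dy": 0, "dz": 8, "hand": 1}
    - {"ax": 0, "ay": 0, "az": 0, "dx": 0, "dy": 0, "dz": 12, "hand": 1}
    - {"ax": 0, "ay": 0, "az": 0, "dx": 0, "dy": 0, "dz": 16, "hand": 1}
    - {"ax": 0, "ay": 0, "az": 0, "dx": 0, "dy": 0, "dz": 18, "hand": 1}
    - {"ax": 0, "ay": 0, "az": 0, "dx": 0, "dy": 0, "dz": 18, "hand": 1}
    - {"ax": 0, "ay": 0, "az": 0, "dx": 0, "dy": 2, "dz": 18, "hand": 1}
    - {"ax": 0, "ay": 0, "az": 0, "dx": 0, "dy": 4, "dz": 18, "hand": 1}
    - {"ax": 0, "ay": 0, "az": 0, "dx": 0, "dy": 5, "dz": 18, "hand": 1}
    - {"ax": 0, "ay": 0, "az": 0, "dx": 0, "dy": 6, "dz": 18, "hand": 1}

```text
clock: 2.9
eef_pos: [576.0, 139.0, 71.3]
tool_rot: [3.141, 0.001, -3.14]
force: [-0.0, -1.4, 1.4]
width: 0.1
gripper_force: 0.8
```

send_rows:
  series:
    - {"ax": 0, "ay": 0, "az": 0, "dx": 0, "dy": 1, "dz": 0, "hand": 1}
    - {"ax": 0, "ay": 0, "az": 0, "dx": 0, "dy": 2, "dz": 0, "hand": 1}
    - {"ax": 0, "ay": 0, "az": 0, "dx": 0, "dy": 3, "dz": 0, "hand": 1}
    - {"ax": 0, "ay": 0, "az": 0, "dx": 0, "dy": 4, "dz": 0, "hand": 1}
    - {"ax": 0, "ay": 0, "az": 0, "dx": 0, "dy": 4.5, "dz": 0, "hand": 1}
    - {"ax": 0, "ay": 0, "az": 0, "dx": 0, "dy": 5, "dz": 0, "hand": 1}

```text
clock: 3.5
eef_pos: [575.8, 188.1, 69.9]
tool_rot: [-3.141, -0.0, -3.141]
force: [0.3, -1.5, 1.4]
width: 0.1
gripper_force: 0.6
```

```bash
python3 - <<'E'
from h import *
i=get_image('scene');save(cv2.resize(i['pixels'][120:300,230:470],(800,600)),'pics/s1.png');s=read_state();print(s['eef_pos'],s['force'])
E
```

```text
[575.67332838 189.17043462  69.88953647] [-0.70457188  0.6401719  -0.79322157]
```

View pics/s1.png

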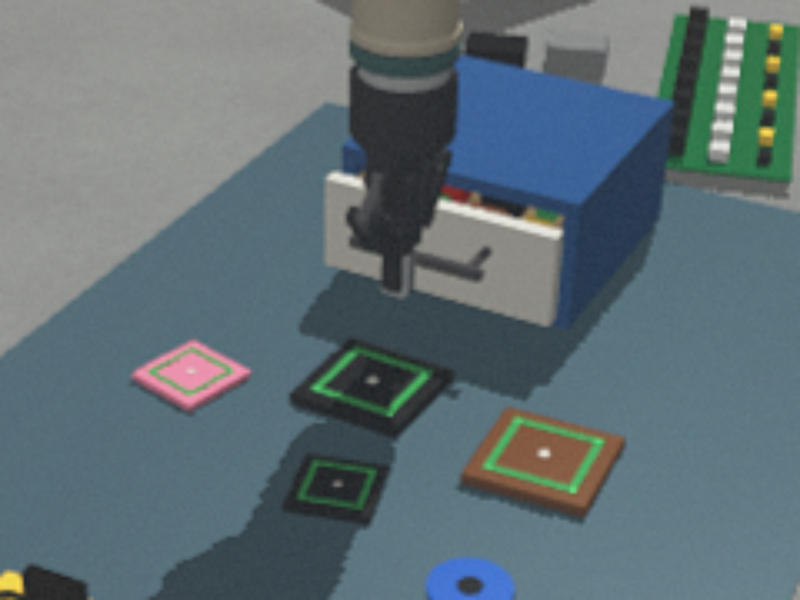

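The picture shows the finger pushing the bar at about (395,265) in the crop, with the drawer still about 25–30 mm open. The large black pad is uncovered at (372,380). I'll keep pushing slowly.

send_rows:
  series:
    - {"ax": 0, "ay": 0, "az": 0, "dx": 0, "dy": 0.5, "dz": 0, "hand": 1}
    - {"ax": 0, "ay": 0, "az": 0, "dx": 0, "dy": 1, "dz": 0, "hand": 1}
    - {"ax": 0, "ay": 0, "az": 0, "dx": 0, "dy": 1.3, "dz": 0, "hand": 1}
    - {"ax": 0, "ay": 0, "az": 0, "dx": 0, "dy": 1.6, "dz": 0, "hand": 1}

```text
clock: 3.95
eef_pos: [575.7, 201.8, 69.8]
tool_rot: [-3.139, -0.001, 3.14]
force: [0.0, -2.6, 1.0]
width: -0.0
gripper_force: 1.0
```

send_rows:
  series:
    - {"ax": 0, "ay": 0, "az": 0, "dx": 0, "dy": 0.3, "dz": 0, "hand": 1}
    - {"ax": 0, "ay": 0, "az": 0, "dx": 0, "dy": 0.6, "dz": 0, "hand": 1}

```text
clock: 4.15
eef_pos: [575.7, 207.6, 69.9]
tool_rot: [-3.139, -0.001, 3.141]
force: [0.1, -10.7, 2.4]
width: 0.2
gripper_force: 5.2
```

send_rows:
  series:
    - {"ax": 0, "ay": 0, "az": 0, "dx": 0, "dy": 0.3, "dz": 0, "hand": 1}
    - {"ax": 0, "ay": 0, "az": 0, "dx": 0, "dy": 0.5, "dz": 0, "hand": 1}

```text
clock: 4.35
eef_pos: [575.7, 207.8, 69.9]
tool_rot: [-3.133, -0.002, 3.138]
force: [-0.9, -16.0, 6.3]
width: 0.1
gripper_force: 8.4
```

send_rows:
  series:
    - {"ax": 0, "ay": 0, "az": 0, "dx": 0, "dy": 0.2, "dz": 0, "hand": 1}
    - {"ax": 0, "ay": 0, "az": 0, "dx": 0, "dy": 0.2, "dz": 0, "hand": 1}
    - {"ax": 0, "ay": 0, "az": 0, "dx": 0, "dy": 0.2, "dz": 0, "hand": 1}
    - {"ax": 0, "ay": 0, "az": 0, "dx": 0, "dy": -1, "dz": 0, "hand": 1}
    - {"ax": 0, "ay": 0, "az": 0, "dx": 0, "dy": -4, "dz": 0, "hand": 1}
    - {"ax": 0, "ay": 0, "az": 0, "dx": 0, "dy": -8, "dz": 0, "hand": 1}
    - {"ax": 0, "ay": 0, "az": 0, "dx": 0, "dy": -10, "dz": -4, "hand": 0.5}
    - {"ax": 0, "ay": 0, "az": 0, "dx": 0, "dy": -12, "dz": -8, "hand": 0}
    - {"ax": 0, "ay": 0, "az": 0, "dx": 0, "dy": -15, "dz": -12, "hand": 0}

```text
clock: 5.25
eef_pos: [575.7, 66.8, 191.2]
tool_rot: [3.139, 0.0, -3.138]
force: [1.0, 0.2, 0.3]
width: 43.4
gripper_force: 0.0
```

```bash
python3 - <<'E'
from h import *
i=get_image('scene');save(cv2.resize(i['pixels'][120:300,230:470],(800,600)),'pics/s2.png');s=read_state();print(s['eef_pos'],s['force'],s['tool_rot'])
E
```

```text
[579.66620885  58.87200865 197.89980547] [ 1.68941001 -5.5811733   3.70515968] [-3.13996579  0.0109016   3.13719165]
```

View pics/s2.png

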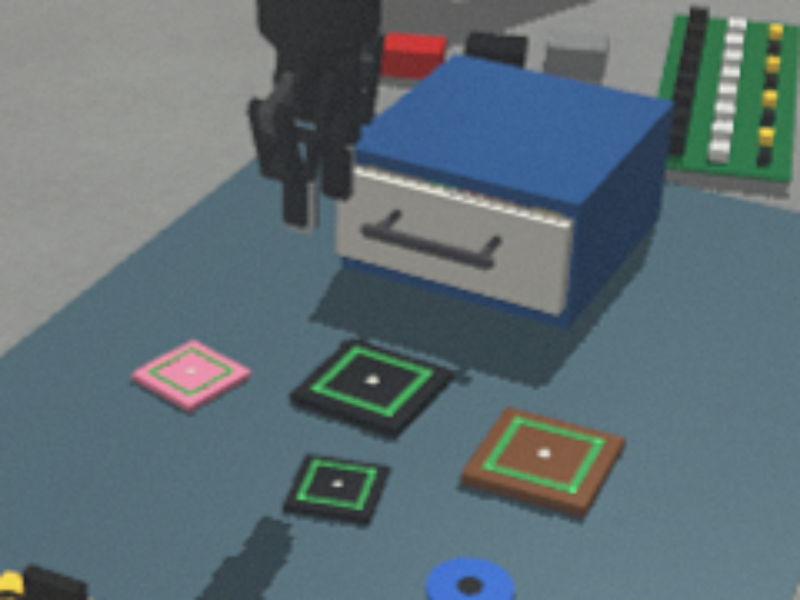

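The drawer looks shut: its front is flush with the chest at crop (570,215)–(562,315), and the pad is clear at (372,380). I'll re-measure the pad, the drawer front and the carrier fin.

```bash
python3 - <<'E'
from m import *
np.set_printoptions(precision=1,suppress=True)
T=get_image('top');S=get_image('scene')
def w(im,c,z):return np.array([onz(im,p,z)[:2] for p in c])
for im,roi in((T,(240,225,292,270)),(S,(315,218,372,252))):
    m,c=blobs(im,(45,100,60),(80,255,255),roi,1);P=np.vstack([k[:,0] for k in c]);print('frame',cv2.minAreaRect(w(im,P,10).astype(np.float32)))
# fin in top (dark, below ball) and ball
m,c=blobs(T,(0,0,0),(179,255,60),(372,255,402,282));P=c[0][:,0]
print('fin top px',cv2.minAreaRect(P),cv2.minAreaRect(w(T,P,52).astype(np.float32)))
m,c=blobs(T,(20,120,120),(35,255,255),(360,235,410,305));P=np.vstack([k[:,0] for k in c]);print('carrier',cv2.minAreaRect(w(T,P,6).astype(np.float32)))
m,c=blobs(T,(105,150,60),(125,255,255),(100,180,225,285));P=w(T,c[0][:,0],110);print('chest y',P[:,1].min(),P[:,1].max())
# drawer front face bottom/top corners in scene: white mask
m,c=blobs(S,(0,0,120),(40,60,255),(325,165,410,220),50);r=c[0][:,0]
# height-independent: face plane y -> intersect extreme corner rays at z=97 (top) and 20 (bottom)
tl=r[np.argmin(r@[1,1])];br=r[np.argmax(r@[1,1])];tr=r[np.argmax(r@[1,-1])];bl=r[np.argmin(r@[1,-1])]
print(tl,tr,br,bl,onz(S,tl,97),onz(S,tr,97),onz(S,br,20),onz(S,bl,20))
print(read_state()['eef_pos'],read_state()['width'])
E
```

```text
Traceback (most recent call last):
ValueError: need at least one array to concatenate
```

```bash
cat > k.py <<'E'
from m import *
np.set_printoptions(precision=1,suppress=True)
T=get_image('top');S=get_image('scene')
def w(im,c,z):return np.array([onz(im,p,z)[:2] for p in c])
m,c=blobs(S,(45,100,60),(80,255,255),(315,218,372,252),1);P=np.vstack([k[:,0] for k in c]);print('frame',cv2.minAreaRect(w(S,P,10).astype(np.float32)))
m,c=blobs(S,(0,0,120),(40,60,255),(325,165,410,220),50);r=c[0][:,0]
tl=r[np.argmin(r@[1,1])];br=r[np.argmax(r@[1,1])];tr=r[np.argmax(r@[1,-1])];bl=r[np.argmin(r@[1,-1])]
print(tl,tr,br,bl,onz(S,tl,97),onz(S,tr,97),onz(S,br,20),onz(S,bl,20))
m,c=blobs(T,(0,0,0),(179,255,60),(372,255,402,282))
if c:P=c[0][:,0];print('fin top',cv2.minAreaRect(P),cv2.minAreaRect(w(T,P,52).astype(np.float32)))
m,c=blobs(S,(20,120,120),(35,255,255),(200,285,295,340));P=np.vstack([k[:,0] for k in c]);print('carrier S',cv2.minAreaRect(w(S,P,6).astype(np.float32)))
print(read_state()['eef_pos'],read_state()['width'])
E
python3 k.py
```

```text
frame ((582.1988525390625, 132.69387817382812), (69.79390716552734, 68.49946594238281), 87.34554290771484)
[332 175] [401 186] [397 213] [331 194] [496.9 244.2  97. ] [673.9 274.7  97. ] [671.4 271.1  20. ] [477.3 276.6  20. ]
fin top ((386.5, 269.0), (14.0, 3.0), 90.0) ((541.5615234375, -197.41390991210938), (36.52439498901367, 7.763284683227539), 2.6640591621398926)
carrier S ((542.475341796875, -200.58668518066406), (130.55331420898438, 75.88011932373047), 1.4311001300811768)
[575.6  66.1 189.8] 79.41276974732833
```

Front face is at y ≈ 271–276, the shut position, so the drawer is home. Next I move over the carrier.

send_rows:
  series:
    - {"ax": 0, "ay": 0, "az": 0, "dx": 0.5, "dy": -4, "dz": 0, "hand": 0}
    - {"ax": 0, "ay": 0, "az": 0, "dx": 1, "dy": -8, "dz": 0, "hand": 0}
    - {"ax": 0, "ay": 0, "az": -0.02, "dx": 1.5, "dy": -12, "dz": 0, "hand": 0}
    - {"ax": 0, "ay": 0, "az": -0.02, "dx": 2, "dy": -16, "dz": 0, "hand": 0}
    - {"ax": 0, "ay": 0, "az": -0.02, "dx": 2.5, "dy": -20, "dz": 0, "hand": 0}
    - {"ax": 0, "ay": 0, "az": -0.02, "dx": 3, "dy": -24, "dz": 0, "hand": 0}
    - {"ax": 0, "ay": 0, "az": -0.02, "dx": 3.2, "dy": -26, "dz": 0, "hand": 0}
    - {"ax": 0, "ay": 0, "az": -0.02, "dx": 3.2, "dy": -26.6, "dz": 0, "hand": 0}
    - {"ax": 0, "ay": 0, "az": -0.02, "dx": 3.2, "dy": -26.6, "dz": 3, "hand": 0}
    - {"ax": 0, "ay": 0, "az": -0.02, "dx": 3.2, "dy": -26.6, "dz": 6, "hand": 0}

```text
clock: 6.5
eef_pos: [545.1, -198.6, 128.9]
tool_rot: [3.14, 0.001, -3.119]
force: [-0.7, -0.2, 0.4]
width: 85.6
gripper_force: 0.0
```

send_rows:
  series:
    - {"ax": 0, "ay": 0, "az": 0, "dx": 0, "dy": 0, "dz": 0, "hand": 0}
    - {"ax": 0, "ay": 0, "az": 0, "dx": 0, "dy": 0, "dz": 0, "hand": 0}

```text
clock: 6.7
eef_pos: [544.1, -199.0, 129.3]
tool_rot: [3.14, -0.002, -3.119]
force: [-0.7, 0.5, 0.6]
width: 85.3
gripper_force: 0.0
```

```bash
python3 - <<'E'
from h import *
i=get_image('scene');save(cv2.resize(i['pixels'][210:360,160:360],(800,600)),'pics/s3.png');s=read_state();print(s['eef_pos'],s['force'],s['tool_rot'])
E
```

```text
[ 544.79362246 -199.76070109  130.37533002] [0.35165251 0.11551112 0.18371231] [ 3.14075667e+00  4.95496437e-04 -3.11918203e+00]
```

View pics/s3.png

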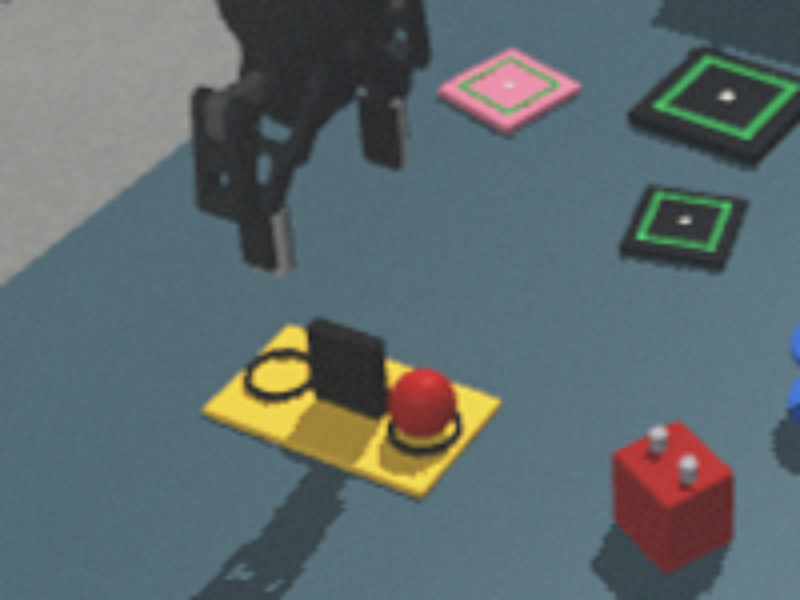

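The open fingers at crop (265,240) and (385,130) straddle the fin at (345,365), and the ball sits in its pocket at (422,402). Descending, then closing.

send_rows:
  series:
    - {"ax": 0, "ay": 0, "az": 0, "dx": 0, "dy": 0, "dz": 2, "hand": 0}
    - {"ax": 0, "ay": 0, "az": 0, "dx": 0, "dy": 0, "dz": 4, "hand": 0}
    - {"ax": 0, "ay": 0, "az": 0, "dx": 0, "dy": 0, "dz": 6, "hand": 0}
    - {"ax": 0, "ay": 0, "az": 0, "dx": 0, "dy": 0, "dz": 7.5, "hand": 0}
    - {"ax": 0, "ay": 0, "az": 0, "dx": 0, "dy": 0, "dz": 8.7, "hand": 0}
    - {"ax": 0, "ay": 0, "az": 0, "dx": 0, "dy": 0, "dz": 9.3, "hand": 0}
    - {"ax": 0, "ay": 0, "az": 0, "dx": 0, "dy": 0, "dz": 9.3, "hand": 0.3}
    - {"ax": 0, "ay": 0, "az": 0, "dx": 0, "dy": 0, "dz": 9.3, "hand": 0.5}
    - {"ax": 0, "ay": 0, "az": 0, "dx": 0, "dy": 0, "dz": 9.3, "hand": 0.65}
    - {"ax": 0, "ay": 0, "az": 0, "dx": 0, "dy": 0, "dz": 9.3, "hand": 0.7}

```text
clock: 7.75
eef_pos: [544.3, -201.5, 37.6]
tool_rot: [-3.141, 0.001, -3.121]
force: [0.4, 0.3, 0.1]
width: 28.4
gripper_force: 0.0
```

send_rows:
  series:
    - {"ax": 0, "ay": 0, "az": 0, "dx": 0, "dy": 0, "dz": 0, "hand": 0.75}
    - {"ax": 0, "ay": 0, "az": 0, "dx": 0, "dy": 0, "dz": 0, "hand": 0.78}
    - {"ax": 0, "ay": 0, "az": 0, "dx": 0, "dy": 0, "dz": 0, "hand": 0.81}
    - {"ax": 0, "ay": 0, "az": 0, "dx": 0, "dy": 0, "dz": 0, "hand": 0.84}
    - {"ax": 0, "ay": 0, "az": 0, "dx": 0, "dy": 0, "dz": 0, "hand": 0.87}
    - {"ax": 0, "ay": 0, "az": 0, "dx": 0, "dy": 0, "dz": 0, "hand": 0.9}
    - {"ax": 0, "ay": 0, "az": 0, "dx": 0, "dy": 0, "dz": 0, "hand": 0.95}
    - {"ax": 0, "ay": 0, "az": 0, "dx": 0, "dy": 0, "dz": 0, "hand": 1}
    - {"ax": 0, "ay": 0, "az": 0, "dx": 0, "dy": 0, "dz": 0, "hand": 1}

```text
clock: 8.65
eef_pos: [544.0, -201.2, 37.1]
tool_rot: [3.141, 0.0, -3.121]
force: [-0.9, 3.0, 3.9]
width: 10.9
gripper_force: 58.9
```

Gripped at 59 N. Lifting gently.

send_rows:
  series:
    - {"ax": 0, "ay": 0, "az": 0, "dx": 0, "dy": 0, "dz": -0.2, "hand": 1}
    - {"ax": 0, "ay": 0, "az": 0, "dx": 0, "dy": 0, "dz": -0.6, "hand": 1}
    - {"ax": 0, "ay": 0, "az": 0, "dx": 0, "dy": 0, "dz": -1.2, "hand": 1}
    - {"ax": 0, "ay": 0, "az": 0, "dx": 0, "dy": 0, "dz": -2, "hand": 1}
    - {"ax": 0, "ay": 0, "az": 0, "dx": 0, "dy": 0, "dz": -3, "hand": 1}
    - {"ax": 0, "ay": 0, "az": 0, "dx": 0, "dy": 0, "dz": -4, "hand": 1}
    - {"ax": 0, "ay": 0, "az": 0, "dx": 0, "dy": 0, "dz": -4.7, "hand": 1}
    - {"ax": 0, "ay": 0, "az": 0, "dx": 0, "dy": 0, "dz": -5.2, "hand": 1}
    - {"ax": 0, "ay": 0, "az": 0, "dx": 0, "dy": 0, "dz": -5.5, "hand": 1}
    - {"ax": 0, "ay": 0, "az": 0, "dx": 0, "dy": 0, "dz": -5.5, "hand": 1}

```text
clock: 9.65
eef_pos: [544.1, -201.4, 92.4]
tool_rot: [-3.141, 0.001, -3.121]
force: [0.4, -0.5, -1.6]
width: 11.1
gripper_force: 58.3
```

```bash
python3 - <<'E'
from h import *
i=get_image('scene');save(cv2.resize(i['pixels'][210:360,160:360],(800,600)),'pics/s4.png');s=read_state();print(s['eef_pos'],s['force'],s['tool_rot'],s['gripper_force'])
E
```

```text
[ 543.84565458 -201.39287324   92.03463361] [ 0.51893932 -0.24023647 -2.66411349] [ 3.14158358e+00  1.83380307e-06 -3.12143295e+00] 58.34748029708862
```

View pics/s4.png

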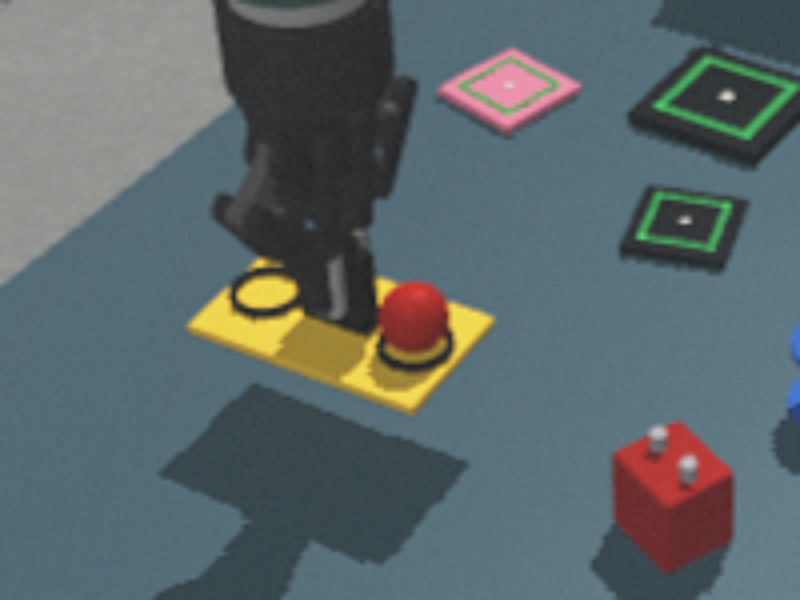

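Lifted level (fin at crop (345,310)), with the ball seated at (415,318) and the underside about 56 mm up. Carrying it smoothly to the pad.

send_rows:
  series:
    - {"ax": 0, "ay": 0, "az": 0, "dx": -0.03, "dy": 0.2, "dz": -0.05, "hand": 1}
    - {"ax": 0, "ay": 0, "az": 0, "dx": -0.1, "dy": 0.7, "dz": -0.1, "hand": 1}
    - {"ax": 0, "ay": 0, "az": 0, "dx": -0.21, "dy": 1.5, "dz": -0.15, "hand": 1}
    - {"ax": 0, "ay": 0, "az": 0, "dx": -0.36, "dy": 2.6, "dz": -0.2, "hand": 1}
    - {"ax": 0, "ay": 0, "az": 0, "dx": -0.56, "dy": 4.0, "dz": -0.25, "hand": 1}
    - {"ax": 0, "ay": 0, "az": 0, "dx": -0.78, "dy": 5.6, "dz": -0.3, "hand": 1}
    - {"ax": 0, "ay": 0, "az": 0, "dx": -1.03, "dy": 7.4, "dz": -0.35, "hand": 1}
    - {"ax": 0, "ay": 0, "az": 0, "dx": -1.31, "dy": 9.4, "dz": -0.4, "hand": 1}
    - {"ax": 0, "ay": 0, "az": 0, "dx": -1.58, "dy": 11.4, "dz": -0.4, "hand": 1}
    - {"ax": 0, "ay": 0, "az": 0, "dx": -1.86, "dy": 13.4, "dz": -0.4, "hand": 1}

```text
clock: 10.7
eef_pos: [559.8, -64.6, 96.1]
tool_rot: [3.141, 0.0, -3.12]
force: [0.6, 0.3, -1.6]
width: 11.5
gripper_force: 58.4
```

send_rows:
  series:
    - {"ax": 0, "ay": 0, "az": 0, "dx": -0.28, "dy": 2.0, "dz": 0, "hand": 1}
    - {"ax": 0, "ay": 0, "az": 0, "dx": -0.56, "dy": 4.0, "dz": 0, "hand": 1}
    - {"ax": 0, "ay": 0, "az": 0, "dx": -0.82, "dy": 5.9, "dz": 0, "hand": 1}
    - {"ax": 0, "ay": 0, "az": 0, "dx": -1.07, "dy": 7.7, "dz": 0, "hand": 1}
    - {"ax": 0, "ay": 0, "az": 0, "dx": -1.31, "dy": 9.4, "dz": 0, "hand": 1}
    - {"ax": 0, "ay": 0, "az": 0, "dx": -1.52, "dy": 10.9, "dz": 0, "hand": 1}
    - {"ax": 0, "ay": 0, "az": 0, "dx": -1.7, "dy": 12.2, "dz": 0, "hand": 1}
    - {"ax": 0, "ay": 0, "az": 0, "dx": -1.85, "dy": 13.3, "dz": 0, "hand": 1}
    - {"ax": 0, "ay": 0, "az": 0, "dx": -1.98, "dy": 14.2, "dz": 0, "hand": 1}
    - {"ax": 0, "ay": 0, "az": 0, "dx": -2.08, "dy": 14.9, "dz": 0, "hand": 1}

```text
clock: 11.7
eef_pos: [577.6, 82.9, 96.0]
tool_rot: [-3.142, -0.0, -3.122]
force: [-0.1, 0.2, -1.6]
width: 11.6
gripper_force: 58.4
```

send_rows:
  series:
    - {"ax": 0, "ay": 0, "az": 0, "dx": -0.1, "dy": 0.7, "dz": 0, "hand": 1}
    - {"ax": 0, "ay": 0, "az": 0, "dx": -0.2, "dy": 1.4, "dz": 0, "hand": 1}
    - {"ax": 0, "ay": 0, "az": 0, "dx": -0.3, "dy": 2.1, "dz": 0, "hand": 1}
    - {"ax": 0, "ay": 0, "az": 0, "dx": -0.39, "dy": 2.8, "dz": 0, "hand": 1}
    - {"ax": 0, "ay": 0, "az": 0, "dx": -0.47, "dy": 3.4, "dz": 0, "hand": 1}
    - {"ax": 0, "ay": 0, "az": 0, "dx": -0.54, "dy": 3.9, "dz": 0, "hand": 1}
    - {"ax": 0, "ay": 0, "az": 0, "dx": -0.6, "dy": 4.3, "dz": 0, "hand": 1}
    - {"ax": 0, "ay": 0, "az": 0, "dx": -0.65, "dy": 4.6, "dz": 0, "hand": 1}
    - {"ax": 0, "ay": 0, "az": 0, "dx": -0.67, "dy": 4.8, "dz": 0, "hand": 1}
    - {"ax": 0, "ay": 0, "az": 0, "dx": -0.68, "dy": 4.9, "dz": 0, "hand": 1}

```text
clock: 12.7
eef_pos: [583.4, 131.5, 96.0]
tool_rot: [-3.142, -0.0, -3.121]
force: [0.1, -0.6, -1.8]
width: 11.2
gripper_force: 58.4
```

send_rows:
  series:
    - {"ax": 0, "ay": 0, "az": 0, "dx": 0, "dy": 0, "dz": 0, "hand": 1}
    - {"ax": 0, "ay": 0, "az": 0, "dx": 0, "dy": 0, "dz": 0, "hand": 1}
    - {"ax": 0, "ay": 0, "az": 0, "dx": 0, "dy": 0, "dz": 0, "hand": 1}
    - {"ax": 0, "ay": 0, "az": 0, "dx": 0, "dy": 0, "dz": 0, "hand": 1}
    - {"ax": 0, "ay": 0, "az": 0, "dx": 0, "dy": 0, "dz": 0, "hand": 1}

```text
clock: 13.2
eef_pos: [583.4, 131.4, 96.0]
tool_rot: [3.142, -0.0, -3.122]
force: [-0.2, 0.7, -1.8]
width: 11.5
gripper_force: 58.4
```

```bash
python3 - <<'E'
from h import *
i=get_image('scene');save(cv2.resize(i['pixels'][120:300,230:470],(800,600)),'pics/s5.png');s=read_state();print(s['eef_pos'],s['force'],s['tool_rot'],s['gripper_force'])
E
```

```text
[583.39069435 131.34976399  96.0018621 ] [-1.12938118  0.88205112 -1.77195861] [ 3.14158971e+00 -5.53296778e-06 -3.12164330e+00] 58.38943362236023
```

View pics/s5.png

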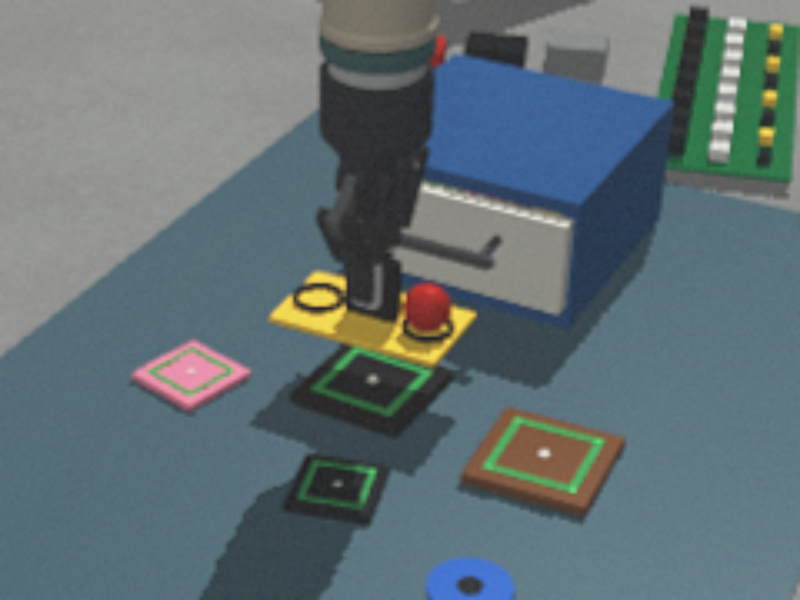

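The carrier is level and still over the pad (plate at crop (372,315), pad at (372,380)). The ball is seated at (428,307) and the drawer is shut. Handing in.

```bash
python3 -c "
from cell import finish_job;print(finish_job())"
```

```text
the job is handed in; nothing more can be done
None
```

I pushed the drawer home and handed the job in with the carrier held level and still about 5 cm above the middle of the large black pad, ball in its pocket; no verdict came back.

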